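# Knock a worn shaft seal out of its housing

## Robot

A 7-joint arm with a two-finger parallel gripper is mounted at the origin on a cart in front of the work surface, level with it; the furniture and walls round the work are solid. World frame = base frame: x ahead of the robot, y to its left, z up, the work surface at z = 0. Lengths are in m, angles in rad, forces in N, time in s.
With the tool pointing down it reaches from about 0.4 to 0.85 m from the base axis. Payload 10.4 kg.
Tool frame: the origin (TCP) lies midway between the tips of the shut fingers; the grasp point (between the pads) lies 19 mm behind it (manip.grasp_offset is the distance from the TCP to the grasp point, in m); z points along the fingers, y is the line along which they close (so a half turn about z gives the same grasp; the last joint's range is limited). The gripper opens to 85 mm and grips with 20 to 120 N. Pads are 22 mm wide; open, the fingers measure 114 mm over their backs; the gripper's body (76 mm by 85 mm) begins 54 mm behind the grasp point. The pads swing forward as they close: fully open they stand 13 mm farther back than shut.
Start: joints at [1.162, 0.332, -0.065, 1.46, 0.022, 1.35, -0.088], TCP at [0.235, -0.579, 0.231] pointing down, gripper open.
Joint ranges: [-2.6, 2.6], [-0.5, 2.12], [-1.47, 1.34], [0.16, 2.42], [-1.27, 4.41], [0.06, 2.06], [-2.6, 2.6]. Speed limits (rad/s): [2.22, 2.22, 2.79, 2.79, 3.14, 3.14, 3.14].

## Interface

Orientations are given as a unit quaternion [x, y, z, w].
In Python, from workcell import manip, eyes, get_obs gives the robot as it stands (manip), with the cameras (eyes) and the readings as plain functions.
- The arm moves only by the shell command python3 jog.py 'ROWS' [FORCE]. ROWS is rows parted by semicolons, their numbers by spaces, 1 to 20 of them, each of 7 numbers: a rotation vector rx, ry, rz in rad, then dx, dy, dz in m, then the opening from 0.0 (shut) to 1.0 (fully open); each row is the pose to reach, as a shift and turn from the pose commanded when the command began, along the tool's axes at that moment; what a row does not reach only later rows make up. A row lasts 1/8 s, in which the tool goes at most 0.0625 m and 0.188 rad, less where a joint would pass 70% of its speed; a pose out of reach is approached as far as the arm can. The fingers move at their own pace and stop on an object; FORCE is the grip in N (left out, the last holds). Time passes only in rows, so rows that do not move let the fingers close. It prints the time, the measured TCP pose, the force, the opening and the grip force at its end.
- get_obs(): the state, without advancing time (a new reading comes with each control period).
- eyes.camera(name): name is "scene" or "side" or "wrist"; returns the picture (420x560x3 uint8, blue, green, red); there is no depth.
- eyes.calibration(name): a dict with "fx", "fy", "cx", "cy" (pixels), "world_from_camera" (4x4, takes a point from camera to world coordinates); the wrist camera has in their place "tool_from_camera" (4x4, takes a point from camera to tool coordinates, whose origin is the TCP and whose axes are the flange's). Camera axes: x right, y up, looking along -z (the intrinsics and any distortion apply to the point x, -y, -z); pixel columns grow to the right and rows downward; lengths in m; the calibration is good to about 2 mm. A picture is of the moment at which its call begins: read the wrist's pose just before it. calibration takes no time and is no camera call.
- manip.hand_in(): hands the job in; it is judged then, once.
The state is a dict: "clock": time; "joint_pos": joint angles; "joint_velocities": joint speeds; "tau": joint torques, N m; "position": TCP position; "ee_rot": TCP orientation; "ft_force": force on the tool from outside, world axes, zero at the start; "torque": the same for the moment, N m; "grip_width": opening from 0.0 (shut) to 1.0 (fully open); "grasp_force": force on a finger pad.
Only numpy, scipy, OpenCV 4.12 (cv2) and the standard library are available. Lean on these libraries where they do the work, as an engineer would, in place of code of your own. Each camera call takes 0.05 s, during which the arm holds its last target. There are 200 camera calls.

## Task

A worn seal is stuck in the bore of the upright housing. Take the steel drift and press the seal out from behind through the two knock-out holes with it, a few millimetres at a time from side to side so that it never cocks much in the bore, until it drops into the tray in front. Do not touch the seal with the gripper; finish by laying the drift flat on the bench, clear of the stand.

Things in the scene. Friction and masses are not known exactly. Their poses are not given: they have to be found in the camera images.
- housing: seal housing bolted upright on a stand, fixed to the bench: 116 mm square flange 8 mm thick, back toward the robot, top 133 mm high. Origin on the bench below the middle of the flange's back face; x = bore axis, level, out of the front; y = left seen from the back. Axis 75 mm high. In the middle a 39 mm shaft bore, clear of the seal; a knock-out hole each side
- hole_left (a point): centre of the mouth of the left (+y) knock-out hole in the flange's back face: 15 mm wide, straight, 8 mm long, 33 mm from the bore axis, 75 mm above the bench; the seal's back face lies behind it
- hole_right (a point): the same for the right (-y) hole, 66 mm from the left one
- bore_mouth (a point): centre of the mouth of the barrel on the housing's front, 22 mm past the back face; the barrel, 109 mm outside, holds the seal in a bore 14 mm deep. The rubber grips like dry friction: pressed through one hole that side breaks loose at about 8 to 12 N, then moves with the drift while the other side stays, so the seal cocks; it stays as left and comes free after about 12 mm, then drops by itself
- seal: worn black rubber shaft seal stuck in the bore: ring 82 mm outside, 50 mm inside, 14 mm thick, 60 g. Origin at the centre of its back face, z axis along housing x. Its back face starts 8 to 10 mm past the flange's back face. In the first 8 mm of its way it must not be cocked by more than 7 degrees (one hole's side 8 mm ahead of the other): that would score the bore
- tray_floor (a point): centre of the floor of the sheet-steel catch tray in front of the bore, fixed to the stand: 114 mm (along housing x) x 160 mm, walls 18 mm high, floor 2.5 mm above the bench, centre 80 mm in front of the back face; axes as the housing's
- stand (a point): centre of the top of the stand's base plate (90 mm along housing x, 190 mm along y, 12 mm thick), which reaches 68 mm behind the flange's back face; screw heads on its corners are 20 mm high. Two side cheeks up to 112 mm high, 58 to 71 mm left and right of the bore axis, with a sloping rib behind each
- drift: steel drift lying on the bench, 160 mm long, 0.27 kg: octagonal body 85 mm long, 18 mm across flats; round shank 75 mm long, 10 mm thick, its last 18 mm tapering to a flat 7 mm tip. Origin on its axis at the shoulder between body and shank, 9 mm above the bench; x toward the tip; body from x = -85 mm to 0; balance point 20 mm behind the shoulder. Gripped across the body from above it stays level
- drift_tip (a point): centre of the drift's 7 mm tip, 75 mm from the drift's origin along its x axis

How it is judged:
By the outcome, as a careful person would: the job done as asked, in the order asked, and still so for the second after the job is handed in, with the robot touching nothing.
It also fails if it takes over 64 s, if anything falls off the work surface, if the arm or the gripper's body presses on something with over 40 N, if the wrist force passes 120 N, or if a joint passes its speed limit or range.

## Working session

There is one attempt and no reset: what is moved stays moved. The work goes in short steps, Python scripts to look and compute and a shell command to move; the robot and the scene stay as the last step left them, time stands still between calls to the robot, and variables do not carry over. Pictures are saved under pics/ and viewed, at most 11 in all, crops included, and the job is handed in when it is done.

```bash
ls; mkdir -p pics
python3 - <<'E'
from workcell import manip, eyes, get_obs
import cv2,numpy as np
o=get_obs();print({k:np.round(v,3) for k,v in o.items()}, manip.grasp_offset)
for n in("scene","side","wrist"):
    cv2.imwrite(f"pics/{n}0.png",eyes.camera(n)); c=eyes.calibration(n);print(n,{k:np.round(v,3).tolist() for k,v in c.items()})
a=[cv2.imread(f"pics/{n}0.png") for n in("scene","side")]
E
```

```text
jog.py
pics
workcell.py
{'clock': np.float64(0.0), 'joint_pos': array([ 1.162,  0.333, -0.065,  1.461,  0.022,  1.35 , -0.088]), 'joint_velocities': array([ 0.002,  0.   , -0.001,  0.   ,  0.   , -0.002, -0.   ]), 'tau': array([ 0.0000e+00, -6.2545e+01,  4.9000e-02, -3.9161e+01,  1.6000e-02,
        1.0000e-02, -0.0000e+00]), 'position': array([ 0.235, -0.579,  0.231]), 'ee_rot': array([ 0.981,  0.192, -0.   , -0.001]), 'ft_force': array([ 0.416, -0.44 ,  0.82 ]), 'torque': array([ 0.021, -0.069, -0.028]), 'grasp_force': np.float64(0.0), 'grip_width': np.float64(0.997)} 0.0187
scene {'fx': 410.388, 'fy': 410.388, 'cx': 282.308, 'cy': 208.667, 'world_from_camera': [[-0.453, 0.383, -0.805, -0.11], [-0.891, -0.213, 0.4, 0.426], [-0.019, 0.899, 0.438, 0.437], [0.0, 0.0, 0.0, 1.0]]}
side {'fx': 400.559, 'fy': 400.559, 'cx': 271.938, 'cy': 208.445, 'world_from_camera': [[-0.99, 0.094, -0.108, 0.511], [-0.143, -0.599, 0.788, 0.741], [0.01, 0.796, 0.606, 0.591], [0.0, 0.0, 0.0, 1.0]]}
wrist {'fx': 332.991, 'fy': 332.991, 'cx': 283.399, 'cy': 215.458, 'tool_from_camera': [[-0.001, 0.962, 0.274, 0.069], [1.0, 0.001, 0.001, -0.0], [0.001, 0.274, -0.962, -0.141], [0.0, 0.0, 0.0, 1.0]]}
```

View pics/scene0.png

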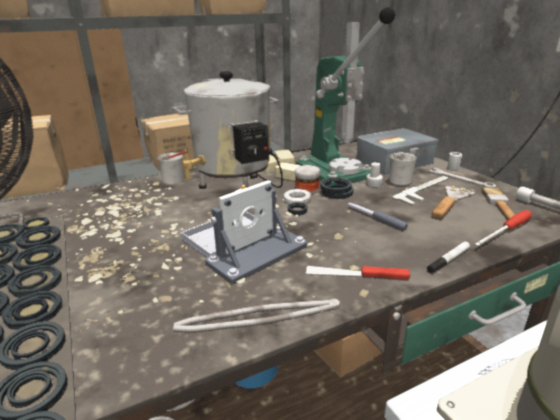

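View pics/side0.png

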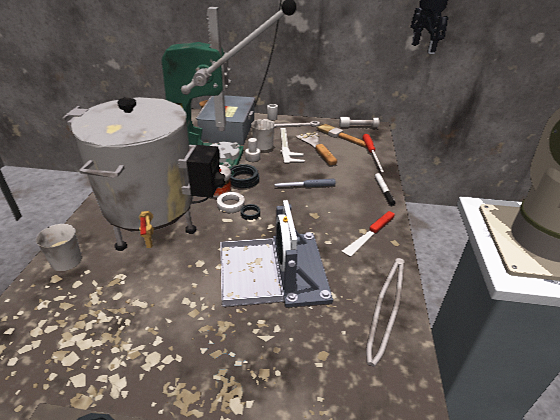

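The scene view shows the housing at about (248,220), and what looks like the drift at about (378,215). In the side view, the drift is at about (305,184) and the housing at (290,255). I'll zoom in on both.

Run:
```python
import cv2,numpy as np
a=cv2.imread("pics/scene0.png")[170:290,170:420]; b=cv2.imread("pics/side0.png")[165:315,210:360]
a=cv2.resize(a,None,fx=3.2,fy=3.2,interpolation=cv2.INTER_CUBIC);cv2.imwrite("pics/c1.png",a)
b=cv2.resize(b,None,fx=4,fy=4,interpolation=cv2.INTER_CUBIC);cv2.imwrite("pics/c2.png",b)
```

```text
(no output)
```

View pics/c1.png

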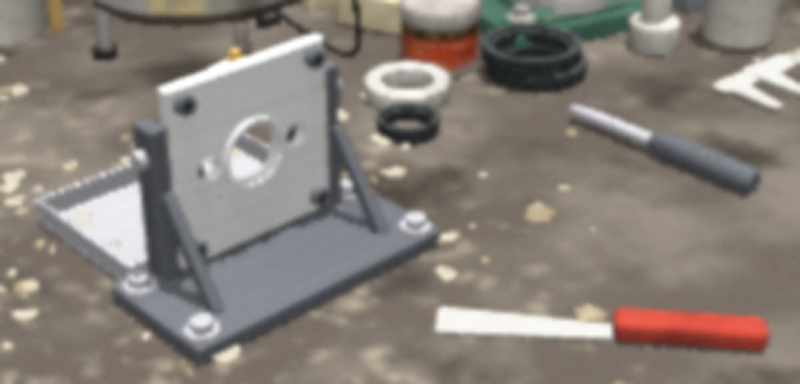

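View pics/c2.png

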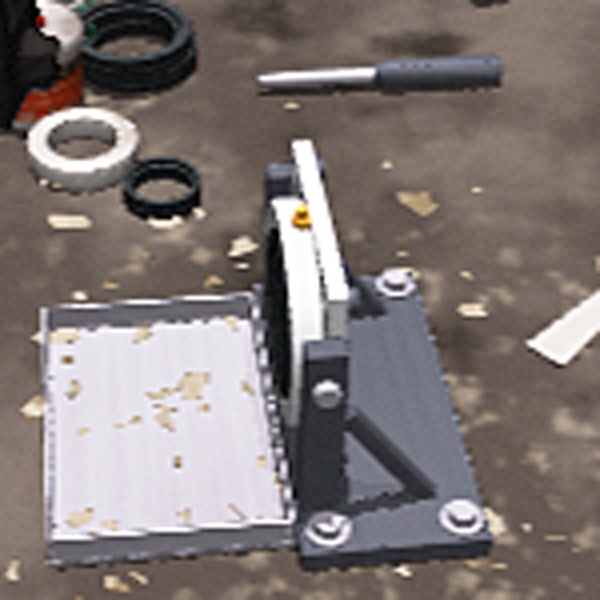

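The scene crop shows the holes at (207,169) and (295,133), the bore at (253,150), and the drift's tip, shoulder and end at (573,110), (651,142) and (755,182). The side crop shows the flange's top back corners at (347,297) and (310,141), and the drift at (260,82), (379,77) and (500,70). Next I'll triangulate these points.

```bash
cat > h.py <<'E'
import numpy as np,cv2
from workcell import manip, eyes, get_obs
from scipy.spatial.transform import Rotation as R
def ray(n,u,v,T=None):
    c=eyes.calibration(n); M=np.array(c["world_from_camera"]) if T is None else T@np.array(c["tool_from_camera"])
    d=M[:3,:3]@[(u-c["cx"])/c["fx"],-(v-c["cy"])/c["fy"],-1]; return M[:3,3],d/np.linalg.norm(d)
def tri(r):
    A=[np.eye(3)-np.outer(d,d) for _,d in r]; p=np.linalg.solve(sum(A),sum(a@o for a,(o,_) in zip(A,r)))
    return p,max(np.linalg.norm(a@(p-o)) for a,(o,_) in zip(A,r))
def plane(r,z): o,d=r; return o+d*(z-o[2])/d[2]
def tool(o=None):
    o=o or get_obs(); T=np.eye(4);T[:3,:3]=R.from_quat(o["ee_rot"]).as_matrix();T[:3,3]=o["position"];return T
S=lambda u,v:ray("scene",170+(u+.5)/3.2-.5,170+(v+.5)/3.2-.5)
D=lambda u,v:ray("side",210+(u+.5)/4-.5,165+(v+.5)/4-.5)
E
python3 - <<'E'
from h import *
np.set_printoptions(precision=4,suppress=True)
for k,a,b in [("TL",(159,92),(347,297)),("TR",(321,36),(312,141)),("tip",(573,110),(260,82)),("sh",(651,142),(379,77)),("end",(755,182),(500,70)),
 ("scrRL",(201,323),(463,513)),("scrRR",(414,218),(397,279)),("scrFL",(139,280),(328,526))]:
    print(k,*tri([S(*a),D(*b)]))
for k,a in (("hl",(207,169)),("hr",(295,133)),("bore",(253,150))): print(k,plane(S(*a),.075))
for k,a,b in [("tip",(573,110),(260,82)),("sh",(651,142),(379,77)),("end",(755,182),(500,70))]: print(k,plane(S(*a),.009),plane(D(*b),.009))
E
```

```text
TL [0.5387 0.2275 0.1351] 0.0012211510213361865
TR [0.5665 0.1149 0.135 ] 0.00019802910799279235
tip [ 0.6228 -0.119   0.0078] 0.00013861186137020264
sh [ 0.5464 -0.1323  0.011 ] 0.00015210333452247326
end [ 0.4684 -0.1584  0.0082] 0.0006932883906068292
scrRL [0.4785 0.2349 0.0178] 6.138287979621256e-05
scrRR [0.5205 0.0757 0.0194] 0.0003043913488946033
scrFL [0.5397 0.2509 0.0165] 6.5683172301897094e-06
hl [0.5462 0.2012 0.075 ]
hr [0.5647 0.1357 0.075 ]
bore [0.5559 0.1677 0.075 ]
tip [ 0.621  -0.1177  0.009 ] [ 0.6225 -0.117   0.009 ]
sh [ 0.5497 -0.1352  0.009 ] [ 0.5465 -0.135   0.009 ]
end [ 0.4681 -0.1585  0.009 ] [ 0.4684 -0.1559  0.009 ]
```

```bash
cat >> h.py <<'E'
np.set_printoptions(precision=4,suppress=True)
def Rt(yaw,pitch=0):  # tool down, x axis along yaw; pitch tilts fingers forward
    return (R.from_euler('z',yaw)*R.from_euler('y',-pitch)*R.from_euler('x',np.pi))
def goal(pos,yaw,pitch=0,frm=None):
    o=get_obs() ; p0,q0=(o["position"],R.from_quat(o["ee_rot"])) if frm is None else frm
    r=(q0.inv()*Rt(yaw,pitch)).as_rotvec(); d=q0.inv().apply(np.array(pos)-p0)
    print("rot",r,"d",d,"rows>=",max(np.linalg.norm(d)/.0625,np.linalg.norm(r)/.188)); return r,d
E
python3 -c "
from h import *
goal([.545,-.14,.22],np.radians(14.4)); print(Rt(.25,.9).as_matrix())"
```

```text
rot [-0.001   0.0001  0.1345] d [ 0.4523 -0.2899  0.011 ] rows>= 8.597082708338597
[[ 0.6023  0.2474  0.759 ]
 [ 0.1538 -0.9689  0.1938]
 [ 0.7833  0.     -0.6216]]
```

```bash
python3 jog.py '0 0 0.1345 0.452 -0.29 0.011 1;0 0 0.1345 0.452 -0.29 0.011 1;0 0 0.1345 0.452 -0.29 0.011 1;0 0 0.1345 0.452 -0.29 0.011 1;0 0 0.1345 0.452 -0.29 0.011 1;0 0 0.1345 0.452 -0.29 0.011 1;0 0 0.1345 0.452 -0.29 0.011 1;0 0 0.1345 0.452 -0.29 0.011 1;0 0 0.1345 0.452 -0.29 0.011 1;0 0 0.1345 0.452 -0.29 0.011 1;0 0 0.1345 0.452 -0.29 0.011 1'
python3 - <<'E'
from h import *
import pickle
o=get_obs();cv2.imwrite("pics/w1.png",eyes.camera("wrist"));np.save("w1.npy",tool(o));print(tool(o),o["joint_velocities"])
a=np.radians(14.4);y=np.radians(14.4)
goal([.554-.115*np.cos(y),.1695-.115*np.sin(y),.165],y,.9)
E
```

```text
clock: 1.52
position: [0.5444, -0.1412, 0.22]
ee_rot: [0.992, 0.125, -0.0, 0.0]
ft_force: [-0.5, -0.8, 0.0]
grip_width: 1.003
grasp_force: 0.0
[[ 0.9688  0.248  -0.0007  0.5444]
 [ 0.248  -0.9688 -0.0004 -0.1412]
 [-0.0008  0.0002 -1.      0.22  ]
 [ 0.      0.      0.      1.    ]] [ 0.018  -0.0087  0.0129  0.0023  0.0005  0.0014 -0.0008]
rot [ 0.0012  0.9007 -0.0015] d [-0.0287 -0.2989  0.055 ] rows>= 4.8851483389882375
```

View pics/w1.png

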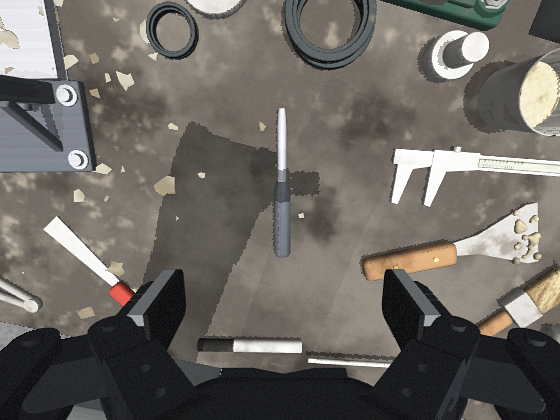

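The wrist view shows the drift nearly vertical, with the tip at (282,109), the body starting at about (282,170) and the end at (282,257). The stand is at the upper left. Next I'll look at the back of the housing.

```bash
python3 jog.py '0 0.15 0 -0.005 -0.05 0.01 1;0 0.3 0 -0.01 -0.1 0.02 1;0 0.45 0 -0.015 -0.15 0.03 1;0 0.6 0 -0.02 -0.2 0.04 1;0 0.75 0 -0.025 -0.25 0.05 1;0 0.9 0 -0.029 -0.299 0.055 1;0 0.9 0 -0.029 -0.299 0.055 1;0 0.9 0 -0.029 -0.299 0.055 1;0 0.9 0 -0.029 -0.299 0.055 1'
python3 - <<'E'
from h import *
o=get_obs();cv2.imwrite("pics/w2.png",eyes.camera("wrist"));np.save("w2.npy",tool(o));print(tool(o),o["joint_pos"])
E
```

```text
clock: 2.7
position: [0.5027, 0.1649, 0.1961]
ee_rot: [0.905, 0.111, 0.409, -0.047]
ft_force: [-0.6, 0.0, -0.4]
grip_width: 1.001
grasp_force: 0.0
[[ 0.6411  0.2405  0.7288  0.5027]
 [ 0.1628 -0.9706  0.177   0.1649]
 [ 0.75    0.0052 -0.6614  0.1961]
 [ 0.      0.      0.      1.    ]] [ 0.6784 -0.4997 -1.0046  2.4162 -1.1185  0.2802 -0.7978]
```

View pics/w2.png

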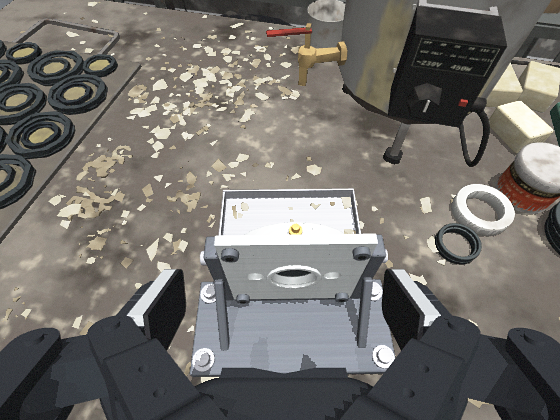

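The view shows both knock-out holes at about (254,276) and (332,275), and the bore at about (294,276). The arm is near its joint limits here, so the second view gets less pitch and a sideways shift.

Run:
```python
from h import *
y=np.radians(14.4);c,s=np.cos(y),np.sin(y)
goal([.554-.09*c+.06*s,.1695-.09*s-.06*c,.2],y,.5)
```

```text
rot [ 0.0093 -0.3481 -0.0036] d [-0.0229  0.0687 -0.0313] rows>= 1.8524186590733842
```

```bash
python3 jog.py '0.005 -0.17 0 -0.01 0.035 -0.015 1;0.009 -0.348 -0.004 -0.023 0.069 -0.031 1;0.009 -0.348 -0.004 -0.023 0.069 -0.031 1;0.009 -0.348 -0.004 -0.023 0.069 -0.031 1'
python3 - <<'E'
from h import *
o=get_obs();im=eyes.camera("wrist");cv2.imwrite("pics/w3.png",im);T=tool(o);np.save("w3.npy",T);print(T,o["joint_pos"])
c=eyes.calibration("wrist");M=np.linalg.inv(T@np.array(c["tool_from_camera"]))
for p in ([.5462,.2012,.075],[.5647,.1357,.075]):
    q=M@np.array(p+[1]);u=c["cx"]-c["fx"]*q[0]/q[2];v=c["cy"]+c["fy"]*q[1]/q[2];print(u,v)
w2=cv2.imread("pics/w2.png");w1=cv2.imread("pics/w1.png")
U=min(max(int(u)-50,0),460);V=min(max(int(v)-30,0),350)
r=lambda a,u,v,w,h,f:cv2.resize(a[v:v+h,u:u+w],None,fx=f,fy=f,interpolation=cv2.INTER_CUBIC)
print("crop3",180,150)
A=np.hstack([r(w2,190,225,195,75,4)]);B=r(im,150,150,195,75,4)
cv2.imwrite("pics/c3.png",np.vstack([A,B]))
E
```

```text
clock: 3.25
position: [0.4828, 0.0893, 0.2003]
ee_rot: [0.961, 0.122, 0.246, -0.031]
ft_force: [-0.8, 0.0, 0.2]
grip_width: 1.0
grasp_force: 0.0
[[ 0.8493  0.2491  0.4655  0.4828]
 [ 0.2184 -0.9685  0.1197  0.0893]
 [ 0.4806  0.     -0.8769  0.2003]
 [ 0.      0.      0.      1.    ]] [ 0.8486 -0.4004 -0.9147  2.2138 -0.5858  0.7408 -1.0742]
179.66018762549942 178.90159052368705
255.9596020868433 177.1288026479288
crop3 180 150
```

View pics/c3.png

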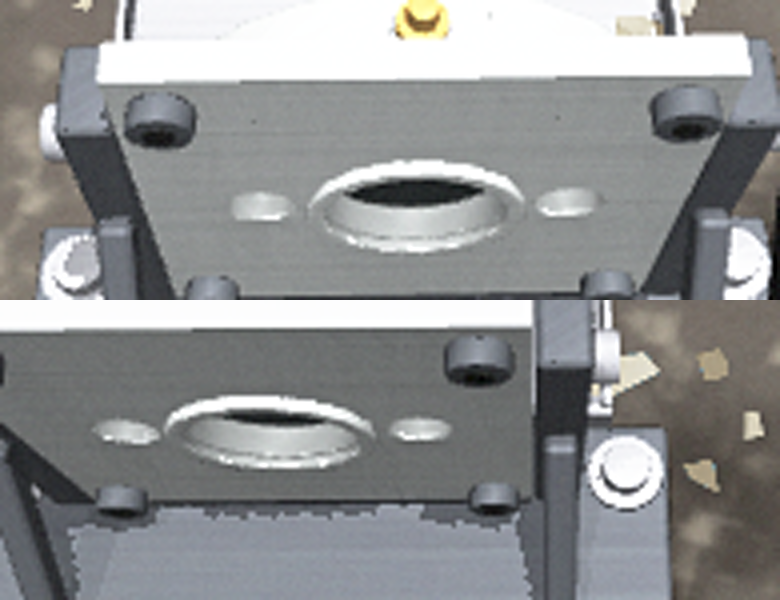

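The crops show the holes at (262,206) and (569,202) in the upper view, and at (126,132) and (421,129) in the lower one. The flange's top back corners are at (102,84) and (750,76) in the upper view.

Run:
```python
from h import *
T1,T2,T3=[np.load(f"w{i}.npy") for i in(1,2,3)]
A=lambda u,v:ray("wrist",190+(u+.5)/4-.5,225+(v+.5)/4-.5,T2)
B=lambda u,v:ray("wrist",150+(u+.5)/4-.5,150+(v+.5)/4-.5,T3)
W=lambda u,v:ray("wrist",u,v,T1)
for k,a,b,s in (("hl",(262,206),(126,132),(207,169)),("hr",(569,202),(421,129),(295,133))):
    print(k,*tri([A(*a),B(*b)]),plane(A(*a),.075),plane(B(*b),.075),"all",*tri([A(*a),B(*b),S(*s)]))
for k,a in(("TL",(102,84)),("TR",(750,76))): print(k,plane(A(*a),.133))
print("TR w3",plane(B(532,31),.133))
for k,a,b in(("tip",(282,109),(260,82)),("end",(282.5,257),(500,70))): print(k,plane(W(*a),.009),*tri([W(*a),D(*b)]))
im=cv2.imread("pics/w1.png")
print(im[100:262:6,282].mean(1).round().tolist())
m=[ (v,[int(x) for x in np.argsort(-abs(np.diff(im[v,265:300].astype(float).mean(1))))[:2]+265]) for v in (120,140,150,220,240,250)];print(m)
```

```text
hl [0.5435 0.1992 0.0746] 0.0002724392950957385 [0.5436 0.1993 0.075 ] [0.5432 0.1988 0.075 ] all [0.544  0.2    0.0749] 0.002012203373671792
hr [0.561  0.1359 0.0731] 0.00021876541244725498 [0.5603 0.1361 0.075 ] [0.5602 0.1355 0.075 ] all [0.5601 0.1363 0.0766] 0.0013885031977047412
TL [0.5367 0.2223 0.133 ]
TR [0.5659 0.1122 0.133 ]
TR w3 [0.5654 0.1111 0.133 ]
tip [ 0.6207 -0.1202  0.009 ] [ 0.6219 -0.1201  0.0069] 0.001084505861908241
end [ 0.4646 -0.1604  0.009 ] [ 0.4663 -0.16    0.0075] 0.002169181596570101
[109.0, 108.0, 249.0, 251.0, 252.0, 252.0, 252.0, 252.0, 252.0, 248.0, 248.0, 249.0, 154.0, 151.0, 93.0, 93.0, 92.0, 100.0, 142.0, 134.0, 133.0, 131.0, 133.0, 130.0, 128.0, 125.0, 115.0]
[(120, [285, 277]), (140, [277, 285]), (150, [277, 285]), (220, [273, 278]), (240, [273, 290]), (250, [290, 273])]
```

The two wrist views agree. The holes are at (.5434,.199) and (.5603,.1358), 65 mm apart, at z≈.075 and yaw≈.26. The drift's origin is at (.5475,-.139) with yaw .252 and length .161. Next I'll grasp 20 mm behind the shoulder.

Run:
```python
from h import *
goal([.5281,-.144,.1],.252)
```

```text
rot [-0.0002 -0.501   0.0006] d [-0.0599  0.2379  0.0805] rows>= 4.130998207782203
```

```bash
python3 jog.py '0 -0.15 0 -0.01 0.05 0 1;0 -0.3 0 -0.03 0.11 0.02 1;0 -0.45 0 -0.045 0.17 0.04 1;0 -0.501 0 -0.06 0.22 0.06 1;0 -0.501 0 -0.06 0.238 0.08 1;0 -0.501 0 -0.06 0.238 0.08 1;0 -0.501 0 -0.06 0.238 0.08 1'
python3 - <<'E'
from h import *
print(tool());goal([.5281,-.144,.004],.252)
E
```

```text
clock: 4.18
position: [0.5269, -0.1424, 0.0992]
ee_rot: [0.992, 0.127, -0.001, -0.001]
ft_force: [0.0, 0.3, 0.2]
grip_width: 1.004
grasp_force: 0.0
[[ 0.9677  0.2522 -0.0031  0.5269]
 [ 0.2522 -0.9677  0.0012 -0.1424]
 [-0.0027 -0.0019 -1.      0.0992]
 [ 0.      0.      0.      1.    ]]
rot [-0.0019  0.0027  0.003 ] d [0.001  0.002  0.0951] rows>= 1.5228109157390008
```

```bash
python3 jog.py '0 0.002 0 0.001 0.002 0.04 1;0 0.002 0 0.001 0.002 0.075 1;0 0.002 0 0.001 0.002 0.094 1;0 0.002 0 0.001 0.002 0.094 1;0 0.002 0 0.001 0.002 0.094 1;0 0.002 0 0.001 0.002 0.094 0;0 0.002 0 0.001 0.002 0.094 0;0 0.002 0 0.001 0.002 0.094 0;0 0.002 0 0.001 0.002 0.094 0;0 0.002 0 0.001 0.002 0.094 0;0 0.002 0 0.001 0.002 0.094 0;0 0.002 0 0.001 0.002 0.094 0' 90; python3 -c "
from h import *
print(tool())"
```

```text
clock: 5.68
position: [0.5293, -0.1448, 0.0069]
ee_rot: [0.992, 0.127, 0.0, 0.0]
ft_force: [-2.5, 0.4, 6.9]
grip_width: 0.181
grasp_force: 88.5
[[ 0.9678  0.2516  0.0009  0.5293]
 [ 0.2516 -0.9678 -0.0002 -0.1448]
 [ 0.0008  0.0004 -1.      0.0069]
 [ 0.      0.      0.      1.    ]]
```

```bash
python3 jog.py '0 0 0 0 0 -0.02 0;0 0 0 0 0 -0.05 0;0 0 0 0 0 -0.09 0;0 0 0 0 0 -0.11 0;0 0 0 0 0 -0.11 0;0 0 0 0 0 -0.11 0'
python3 - <<'E'
from h import *
o=get_obs();im=eyes.camera("wrist");np.save("w4.npy",tool(o))
sc=eyes.camera("scene");sd=eyes.camera("side");cv2.imwrite("pics/s4.png",sc);cv2.imwrite("pics/d4.png",sd);cv2.imwrite("pics/w4.png",im)
r=lambda a,u,v,w,h,f:cv2.resize(a[v:v+h,u:u+w],None,fx=f,fy=f,interpolation=cv2.INTER_CUBIC)
print(tool(o),o["ft_force"])
A=r(im,220,20,140,280,2);B=r(sc,310,120,125,70,4);C=r(sd,230,110,125,70,4)
cv2.imwrite("pics/c4.png",np.hstack([A,np.vstack([B,C])]))
E
```

```text
clock: 6.42
position: [0.5282, -0.1451, 0.1151]
ee_rot: [0.992, 0.127, -0.001, -0.0]
ft_force: [-0.4, -0.6, -3.1]
grip_width: 0.181
grasp_force: 88.6
[[ 0.9679  0.2513 -0.0011  0.5282]
 [ 0.2513 -0.9679  0.0001 -0.1451]
 [-0.001  -0.0004 -1.      0.1151]
 [ 0.      0.      0.      1.    ]] [-0.4345 -0.5822 -3.0944]
```

View pics/c4.png

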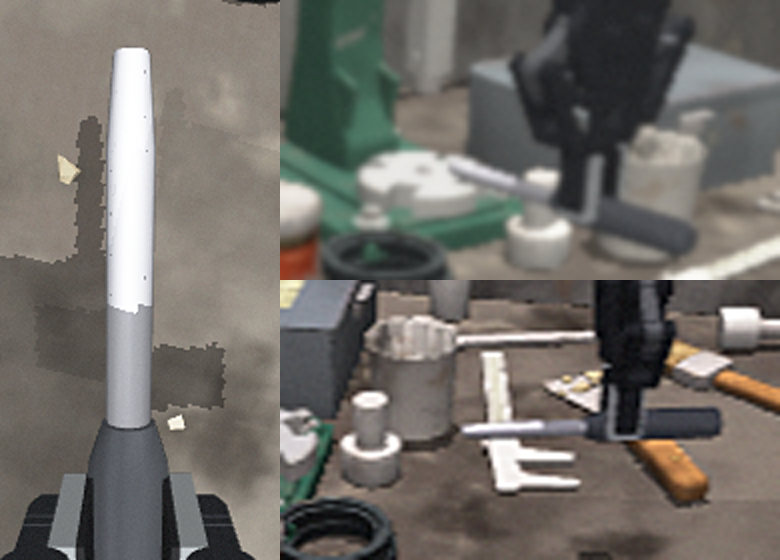

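The drift is held level. In the crops, its tip is at (131,48) in the wrist view, (172,162) in the scene view and (185,152) in the side view.

Run:
```python
from h import *
T=np.load("w4.npy");f=lambda n,u,v,u0,v0,s,T=None:ray(n,u0+(u+.5)/s-.5,v0+(v+.5)/s-.5,T)
w=f("wrist",131,48,220,20,2,T);s=f("scene",172,162,310,120,4);d=f("side",185,152,230,110,4)
iT=np.linalg.inv(T)
for n,r in(("ws",[w,s]),("wd",[w,d]),("sd",[s,d]),("all",[w,s,d])):
    p,e=tri(r);print(n,p,e,"tool",(iT@[*p,1])[:3])
# shank mid axis & body in wrist
for u,v in((131,48),(130,250),(130,420)): print((iT@[*plane(f("wrist",u,v,220,20,2,T),.117),1])[:3])
```

```text
ws [ 0.6213 -0.1217  0.12  ] 4.74209314819793e-05 tool [ 0.096   0.0007 -0.005 ]
wd [ 0.6218 -0.1216  0.1165] 0.000211025874145346 tool [ 0.0965  0.0007 -0.0015]
sd [ 0.6215 -0.1212  0.1185] 0.0016131112753202924 tool [ 0.0963  0.0003 -0.0035]
all [ 0.6216 -0.1215  0.1183] 0.0016456228374787944 tool [ 0.0964  0.0006 -0.0033]
[ 0.0966  0.0007 -0.002 ]
[ 0.0591  0.0006 -0.0019]
[ 0.0224  0.0006 -0.0019]
```

```bash
cat >> h.py <<'E'
yh=.26; ex=np.array([np.cos(yh),np.sin(yh),0]); ey=np.array([-np.sin(yh),np.cos(yh),0]); mid=np.array([.5518,.1674,.075])
tipt=np.array([.0963,.0006,-.0025])
def togo(side,d,dz=0,dyy=0): # side +1 left/-1 right, tip d past back face
    tip=mid+side*.033*ey+d*ex+dyy*ey+[0,0,dz]; return goal(tip-Rt(yh).apply(tipt),yh)
def where(): # tip in housing frame (x past face, y, z) relative
    T=tool();p=T[:3,:3]@tipt+T[:3,3]-mid; print("tip",np.array([p@ex,p@ey,p[2]]),"ax",T[:3,0]@ey,T[2,0])
E
python3 -c "
from h import *
where();togo(-1,-.025,.05);togo(-1,-.025)"
```

```text
tip [-0.0066 -0.2969  0.0426] ax -0.005635403655358001 -0.00086385127802569
rot [-0.0009  0.0009 -0.0056] d [-0.0199 -0.2632 -0.0071] rows>= 4.225281812321357
rot [-0.0009  0.0009 -0.0056] d [-0.0198 -0.2632  0.0429] rows>= 4.278477710289503
```

```bash
python3 jog.py '0 0 -0.006 -0.02 -0.05 -0.007 0;0 0 -0.006 -0.02 -0.1 -0.007 0;0 0 -0.006 -0.02 -0.15 -0.007 0;0 0 -0.006 -0.02 -0.2 -0.007 0;0 0 -0.006 -0.02 -0.24 -0.007 0;0 0 -0.006 -0.02 -0.263 -0.007 0;0 0 -0.006 -0.02 -0.263 0.01 0;0 0 -0.006 -0.02 -0.263 0.03 0;0 0 -0.006 -0.02 -0.263 0.043 0;0 0 -0.006 -0.02 -0.263 0.043 0;0 0 -0.006 -0.02 -0.263 0.043 0'
python3 - <<'E'
from h import *
where();togo(-1,-.025)
im=eyes.camera("wrist");sc=eyes.camera("scene");cv2.imwrite("pics/w5.png",im);cv2.imwrite("pics/s5.png",sc)
r=lambda a,u,v,w,h,f:cv2.resize(a[v:v+h,u:u+w],None,fx=f,fy=f,interpolation=cv2.INTER_CUBIC)
cv2.imwrite("pics/c5.png",np.vstack([r(im,180,0,200,75,4),r(sc,190,175,133,85,6)]))
E
```

```text
clock: 7.95
position: [0.4439, 0.1045, 0.0736]
ee_rot: [0.992, 0.13, 0.001, -0.0]
ft_force: [-0.0, -0.1, -2.9]
grip_width: 0.179
grasp_force: 88.5
tip [-0.0242 -0.0336  0.0012] ax 5.115107770328753e-05 0.0010031996621861854
rot [ 0.0001 -0.001   0.0001] d [-0.0008 -0.0006  0.0011] rows>= 0.023925467460955346Traceback (most recent call last):
  File "<stdin>", line 5, in <module>
    return _nx.concatenate(arrs, 0, dtype=dtype, casting=casting)
           ~~~~~~~~~~~~~~~^^^^^^^^^^^^^^^^^^^^^^^^^^^^^^^^^^^^^^^
ValueError: all the input array dimensions except for the concatenation axis must match exactly, but along dimension 1, the array at index 0 has size 800 and the array at index 1 has size 798
```

Run:
```python
from h import *
im=cv2.imread("pics/w5.png");sc=cv2.imread("pics/s5.png")
r=lambda a,u,v,w,h,f:cv2.resize(a[v:v+h,u:u+w],None,fx=f,fy=f,interpolation=cv2.INTER_CUBIC)
cv2.imwrite("pics/c5.png",np.vstack([r(im,180,0,200,70,4),r(sc,200,190,100,40,8)]))
```

```text
(no output)
```

View pics/c5.png

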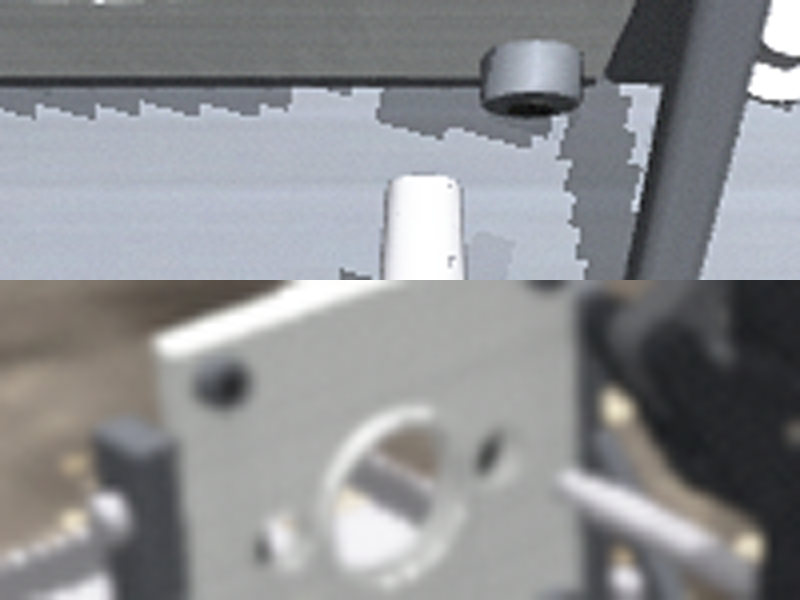

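The scene crop shows the shank's line running through the right hole's centre at about (497,455), with the tip at (565,480). I'll insert now.

```bash
python3 jog.py '0 0 0 0 -0.0006 0.001 0;0 0 0 0.01 -0.0006 0.001 0;0 0 0 0.02 -0.0006 0.001 0;0 0 0 0.028 -0.0006 0.001 0;0 0 0 0.028 -0.0006 0.001 0;0 0 0 0.028 -0.0006 0.001 0'; python3 -c "
from h import *
where();togo(-1,.008)"
```

```text
clock: 8.8
position: [0.4702, 0.1124, 0.0721]
ee_rot: [0.992, 0.13, 0.0, 0.0]
ft_force: [-0.1, -0.2, -2.4]
grip_width: 0.183
grasp_force: 88.6
tip [ 0.0033 -0.0327 -0.0004] ax 0.000590035507283232 8.341157417084198e-05
rot [ 0.0002 -0.0001  0.0006] d [ 0.0047  0.0002 -0.0004] rows>= 0.07599184641049707
```

```bash
python3 jog.py '0 0 0 0.003 0 0 0;0 0 0 0.004 0 0 0;0 0 0 0.0045 0 0 0;0 0 0 0.0045 0 0 0' | grep -E 'ft'; python3 -c "
from h import *
where()"; python3 jog.py '0 0 0 0.0015 0 0 0;0 0 0 0.003 0 0 0;0 0 0 0.003 0 0 0' | grep -E 'ft'; python3 -c "
from h import *
where()"
```

```text
ft_force: [0.3, -0.0, -2.8]
tip [ 0.008  -0.033  -0.0002] ax 0.00019004669541081154 0.0006304199436841556
ft_force: [-4.6, -2.1, -1.0]
tip [ 0.0098 -0.033  -0.001 ] ax 0.00023588005800082024 -0.0022217686725272837
```

```bash
python3 jog.py '0 0 0 0.0015 0 0 0;0 0 0 0.003 0 0 0;0 0 0 0.003 0 0 0;0 0 0 0.003 0 0 0' | grep -E 'ft'; python3 -c "
from h import *
where();togo(-1,-.012)"
```

```text
ft_force: [-8.1, -3.3, -0.9]
tip [ 0.0122 -0.0332 -0.0013] ax 0.0001363820328358356 -0.0034317864656884345
rot [0.0011 0.0034 0.0001] d [-0.0242 -0.0002 -0.0009] rows>= 0.38784626335494243
```

```bash
python3 jog.py '0 0 0 -0.012 0 0 0;0 0 0 -0.024 0 0 0;0 0 0 -0.026 0 0 0;0 0 0 -0.026 -0.033 0 0;0 0 0 -0.026 -0.066 0 0;0 0 0 -0.026 -0.066 0 0;0 0 0 -0.026 -0.066 0 0' | grep -E 'ft'; python3 -c "
from h import *
where();togo(1,.008)"
```

```text
ft_force: [-0.3, 0.3, -2.9]
tip [-0.0118  0.0325 -0.0001] ax 6.373278430288343e-05 0.0008438556520774464
rot [ 0.0008 -0.0008  0.0001] d [ 0.0198 -0.0005 -0.0002] rows>= 0.31750544844264256
```

```bash
python3 jog.py '0 0 0 0.008 -0.0005 0 0;0 0 0 0.016 -0.0005 0 0;0 0 0 0.018 -0.0005 0 0;0 0 0 0.018 -0.0005 0 0' | grep -E 'ft'; python3 -c "
from h import *
where()"; python3 jog.py '0 0 0 0.0015 0 0 0;0 0 0 0.003 0 0 0;0 0 0 0.0045 0 0 0;0 0 0 0.006 0 0 0;0 0 0 0.008 0 0 0;0 0 0 0.008 0 0 0;0 0 0 0.008 0 0 0' | grep -E 'ft'; python3 -c "
from h import *
where();togo(1,-.012)"
```

```text
ft_force: [0.2, 0.4, -2.9]
tip [ 0.0061  0.0336 -0.0003] ax 0.0001453316194783838 0.00029282104555981603
ft_force: [-5.4, -1.1, -1.6]
tip [ 0.0127  0.0337 -0.0009] ax 0.0007147378787097924 -0.00205173628066123
rot [0.0008 0.0021 0.0007] d [-0.0247  0.0006 -0.0007] rows>= 0.39592002709528235
```

```bash
python3 jog.py '0 0 0 0.0015 0 0 0;0 0 0 0.003 0 0 0;0 0 0 0.003 0 0 0' | grep -E 'ft'; python3 -c "
from h import *
where();togo(1,-.012)
cv2.imwrite('pics/d6.png',eyes.camera('side'))"
```

```text
ft_force: [-7.6, -1.1, -0.7]
tip [ 0.0155  0.0339 -0.001 ] ax 0.0010004748899660187 -0.0024959315990705244
rot [0.0007 0.0025 0.001 ] d [-0.0275  0.0008 -0.0007] rows>= 0.44076742216819803
```

```bash
python3 jog.py '0 0 0 -0.012 0 0 0;0 0 0 -0.025 0 0 0;0 0 0 -0.03 0 0 0;0 0 0 -0.03 0.034 0 0;0 0 0 -0.03 0.0675 0 0;0 0 0 -0.03 0.0675 0 0;0 0 0 -0.03 0.0675 0 0' | grep -E 'ft'
python3 - <<'E'
from h import *
where();togo(-1,.008)
a=eyes.camera("wrist");cv2.imwrite("pics/w7.png",a)
for n in("w4","w5","w7"):
    g=cv2.imread(f"pics/{n}.png").astype(int).mean(2);print(n,g[36:56,285].round().tolist(), [int(x) for x in g[60,270:300]])
E
```

```text
ft_force: [-0.6, -0.6, -3.4]
tip [-0.013  -0.0336  0.    ] ax 0.00010798910252388105 0.0011230358212596997
rot [ 0.0003 -0.0011  0.0001] d [ 0.021  -0.0006 -0.    ] rows>= 0.3355419669583682
w4 [135.0, 135.0, 135.0, 137.0, 136.0, 133.0, 132.0, 132.0, 255.0, 255.0, 254.0, 254.0, 254.0, 254.0, 254.0, 254.0, 254.0, 254.0, 254.0, 255.0] [134, 133, 133, 139, 134, 112, 159, 194, 223, 236, 244, 247, 251, 252, 254, 255, 255, 254, 254, 253, 252, 250, 243, 233, 229, 150, 133, 134, 133, 134]
w5 [186.0, 188.0, 185.0, 187.0, 185.0, 186.0, 182.0, 171.0, 255.0, 255.0, 255.0, 255.0, 255.0, 255.0, 255.0, 255.0, 255.0, 255.0, 255.0, 255.0] [192, 192, 192, 190, 189, 162, 164, 205, 233, 243, 248, 251, 253, 254, 255, 255, 255, 255, 255, 254, 254, 253, 250, 243, 233, 180, 188, 192, 180, 181]
w7 [118.0, 120.0, 123.0, 115.0, 122.0, 121.0, 59.0, 86.0, 255.0, 255.0, 255.0, 255.0, 255.0, 255.0, 255.0, 255.0, 255.0, 255.0, 255.0, 255.0] [190, 189, 186, 190, 188, 140, 176, 210, 233, 245, 249, 251, 253, 254, 255, 255, 255, 255, 255, 254, 254, 253, 249, 242, 237, 162, 182, 181, 177, 178]
```

```bash
python3 jog.py '0 0 0 0.009 -0.0006 0 0;0 0 0 0.018 -0.0006 0 0;0 0 0 0.024 -0.0006 0 0;0 0 0 0.024 -0.0006 0 0;0 0 0 0.024 -0.0006 0 0' | grep -E 'ft'; python3 -c "
from h import *
where()"; python3 jog.py '0 0 0 0.0015 0 0 0;0 0 0 0.003 0 0 0;0 0 0 0.0045 0 0 0;0 0 0 0.006 0 0 0;0 0 0 0.008 0 0 0;0 0 0 0.008 0 0 0;0 0 0 0.008 0 0 0' | grep -E 'ft'; python3 -c "
from h import *
where();cv2.imwrite('pics/d8.png',eyes.camera('side'))"
```

```text
ft_force: [0.1, -0.4, -2.6]
tip [ 0.0109 -0.0331 -0.0003] ax 0.000516848704319034 0.0004526041481682842
ft_force: [-5.1, -1.8, -1.7]
tip [ 0.0181 -0.0336 -0.0007] ax -3.2332939130241822e-06 -0.0014510915285729019
```

```bash
python3 jog.py '0 0 0 -0.015 0 0 0;0 0 0 -0.028 0 0 0;0 0 0 -0.033 0 0 0;0 0 0 -0.033 -0.034 0 0;0 0 0 -0.033 -0.0666 0 0;0 0 0 -0.033 -0.0666 0 0;0 0 0 -0.033 -0.0666 0 0' | grep -E 'ft'; python3 -c "
from h import *
where();togo(1,.008)"
```

```text
ft_force: [0.3, -1.1, -2.4]
tip [-0.014   0.0327 -0.0002] ax 7.681473407997186e-05 0.000820449214945427
rot [ 0.0009 -0.0008  0.0001] d [ 0.022  -0.0004 -0.0002] rows>= 0.3514085089041056
```

```bash
python3 jog.py '0 0 0 0.009 -0.0004 0 0;0 0 0 0.018 -0.0004 0 0;0 0 0 0.027 -0.0004 0 0;0 0 0 0.028 -0.0004 0 0;0 0 0 0.028 -0.0004 0 0' | grep -E 'ft'; python3 -c "
from h import *
where()"; python3 jog.py '0 0 0 0.0015 0 0 0;0 0 0 0.003 0 0 0;0 0 0 0.0045 0 0 0;0 0 0 0.006 0 0 0;0 0 0 0.0075 0 0 0;0 0 0 0.0075 0 0 0;0 0 0 0.0075 0 0 0' | grep -E 'ft'; python3 -c "
from h import *
where();cv2.imwrite('pics/d9.png',eyes.camera('side'))"
```

```text
ft_force: [-0.2, -0.1, -2.5]
tip [ 0.014   0.0339 -0.0003] ax 0.000459146885970374 0.0003791229002683518
ft_force: [-0.4, 0.2, -2.9]
tip [ 0.0218  0.0335 -0.    ] ax 2.3224406485278237e-05 0.0011596511001177663
```

Run:
```python
import cv2,numpy as np
r=lambda n:cv2.resize(cv2.imread(f"pics/{n}.png")[200:320,210:340],None,fx=3,fy=3,interpolation=cv2.INTER_CUBIC)
cv2.imwrite("pics/c9.png",np.hstack([r("d8"),r("d9")]))
```

View pics/c9.png

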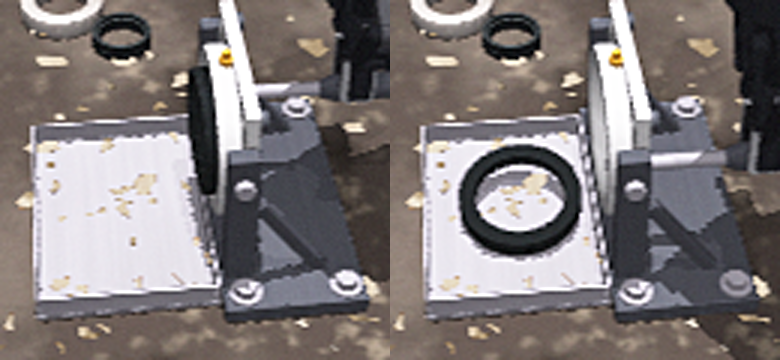

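The second frame shows the seal lying in the tray at about (520,200) and the bore empty. Next I'll withdraw the drift and put it back on its old free spot.

```bash
python3 jog.py '0 0 0 -0.015 0 0 0;0 0 0 -0.03 0 0 0;0 0 0 -0.045 0 -0.005 0;0 0 0 -0.045 0 -0.03 0;0 0 0 -0.045 0 -0.055 0;0 0 0 -0.045 0 -0.055 0' | grep -E 'ft'; python3 -c "
from h import *
where();goal([.5293,-.1448,.06],.252)"
```

```text
ft_force: [0.4, 0.2, -2.6]
tip [-0.0233  0.0334  0.056 ] ax -0.00017481761264248608 0.0031727177366911476
rot [ 0.0023 -0.0032  0.0078] d [0.0175 0.3298 0.069 ] rows>= 5.398444036592294
```

```bash
python3 jog.py '0 0 0 0 0.05 0 0;0 0 0 0 0.1 0 0;0 0 0.004 0 0.15 0 0;0 0 0.008 0.005 0.2 0 0;0.002 -0.003 0.008 0.01 0.25 0.02 0;0.002 -0.003 0.008 0.0175 0.3 0.045 0;0.002 -0.003 0.008 0.0175 0.33 0.069 0;0.002 -0.003 0.008 0.0175 0.33 0.069 0;0.002 -0.003 0.008 0.0175 0.33 0.069 0;0.002 -0.003 0.008 0.0175 0.33 0.069 0' | grep -E 'ft'; python3 -c "
from h import *
print(tool());goal([.5293,-.1448,.0069],.252)"
```

```text
ft_force: [0.2, 0.2, -2.6]
[[ 0.9679  0.2513 -0.0021  0.5291]
 [ 0.2513 -0.9679  0.0007 -0.1435]
 [-0.0018 -0.0012 -1.      0.0588]
 [ 0.      0.      0.      1.    ]]
rot [-0.0012  0.0019  0.002 ] d [-0.      0.0014  0.0519] rows>= 0.8305014604302333
```

Lowering in small steps and checking for contact before I release.

```bash
python3 jog.py '-0.001 0.002 0 0 0 0.02 0;-0.001 0.002 0 0 0 0.038 0;-0.001 0.002 0 0 0 0.047 0;-0.001 0.002 0 0 0 0.051 0;-0.001 0.002 0 0 0 0.0525 0;-0.001 0.002 0 0 0 0.0525 0;-0.001 0.002 0 0 0 0.0525 0'; python3 -c "
from h import *
print(tool())"
```

```text
clock: 20.62
position: [0.5284, -0.1443, 0.0069]
ee_rot: [0.992, 0.126, -0.001, -0.0]
ft_force: [-9.8, 2.0, 14.1]
grip_width: 0.182
grasp_force: 91.3
[[ 0.9683  0.2498 -0.0023  0.5284]
 [ 0.2498 -0.9683 -0.0002 -0.1443]
 [-0.0022 -0.0004 -1.      0.0069]
 [ 0.      0.      0.      1.    ]]
```

```bash
python3 jog.py '0 0 0 0 0 -0.0007 0;0 0 0 0 0 -0.0007 0.5;0 0 0 0 0 -0.0007 1;0 0 0 0 0 -0.0007 1;0 0 0 0 0 -0.0007 1;0 0 0 0 0 -0.0007 1;0 0 0 0 0 -0.0007 1;0 0 0 0 0 -0.02 1;0 0 0 0 0 -0.06 1;0 0 0 0 0 -0.12 1;0 0 0 0 0 -0.17 1;0 0 0 0 0 -0.2 1;0 0 0 0 0 -0.2 1;0 0 0 0 0 -0.2 1;0 0 0 0 0 -0.2 1'
python3 - <<'E'
from h import *
s=eyes.camera("side");w=eyes.camera("wrist")
cv2.imwrite("pics/fin.png",np.hstack([cv2.resize(s[160:330,200:370],(400,400)),cv2.resize(w,(400,300))[:,:] if 0 else cv2.resize(w[0:420,70:490],(400,400))]))
E
```

```text
clock: 22.5
position: [0.5285, -0.1446, 0.2051]
ee_rot: [0.992, 0.126, -0.001, -0.001]
ft_force: [-0.2, 0.5, -1.7]
grip_width: 1.002
grasp_force: 0.0
```

View pics/fin.png

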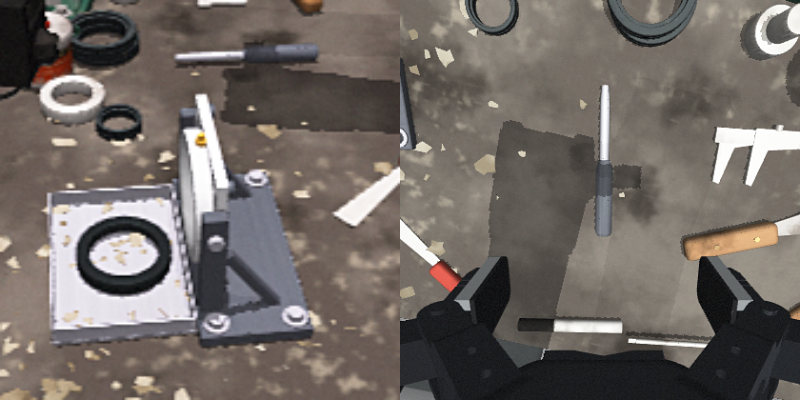

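The seal lies flat in the tray at (125,255). The drift lies flat on the bench at (604,160), clear of the stand, and the gripper is clear of everything.

```bash
python3 -c "
from workcell import manip, eyes, get_obs
print(manip.hand_in())"
```

```text
the job is handed in; nothing more can be done
None
```

The seal was pressed out through both holes in alternating steps of about 3 to 6 mm and dropped flat into the tray; the drift lies flat on the bench clear of the stand, and the job was handed in just after 22.5 s on the robot's clock.

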